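# Open the extraction hood to its mark and park the oil can under it

### The job

Push the hood's sash up by its red lip until the lip's lower edge is level with the yellow pointer of the height clip, and leave it there. Then slide the red oil can along the bench, upright and without lifting it, through the opening onto the green disc under the hood, so that it stands centred on the disc. Leave the green rouge tin standing where it is.

Things in the scene. Friction and masses are not known exactly. Their poses are not given: they have to be found in the camera images.
- hood: Clear-walled bench extraction hood, fixed, 280 mm wide, 165 deep, 490 high. Origin on the bench (z = 0), in the sash plane, midway between the two front posts; x points into the hood, y to its left, z up. Opening between the posts (22 wide, 28 deep) 236 wide; no floor, no sill. Back wall at x = 158; a blue tin and a flat cutter are fixed at the back, x from 93 on.
- sash_edge (a point): Point on the underside of the sash's red lip, middle of its width, 20 mm in front of the sash plane. The lip is 228 mm wide, 14 high, and stands out to 34 mm in front of the sash plane, with a rounded nose; the clear framed panel above it makes the sash 206 mm high in all. At the start the underside is 80 to 110 mm above the bench.
- sash (a joint): Height of the sash in m: underside of the lip above the bench, less 0.070; grows as it is raised, free travel 0 to 0.21. It slides straight up and down only, is counterbalanced and stays at any height where it is left; 2 to 4 N moves it slowly either way (more when moved fast: 8 N per m/s).
- height_mark (a point): Tip of the yellow pointer (4 mm thick, this point mid-thickness) on the black height clip on the right-hand front post, 29 mm in front of the sash plane. The underside of the lip must come to this height, 235 to 275 mm above the bench. The clip is clamped tight and is not to be moved.
- spot (a point): Centre of the flat green disc with white rim (90 mm across, no step) on the bench under the hood, 55 mm behind the sash plane, midway between the posts.
- oil_can: Red oil can, 64 mm diameter, 150 high, 0.18 to 0.31 kg, loose on the bench before the hood, left or right of its mid line (90 to 120 mm off it, 90 to 115 before the sash plane). Origin: centre of its underside, z up. The round body is 74 mm high, above it a thin brass spout on the axis. Best pushed low, 25 to 40 mm above the bench.
- rouge_tin: Green tin with a grey lid, 51 mm diameter, 60 high, loose on the bench on the other side of the hood's mid line from the can. Origin: centre of its underside. A bystander, to be left alone.
Mind the look-alikes: they are no part of the job. What is shaped like the oil_can but blue is not meant.

How it is judged:
On the way, in this order (a step that is already met when the one before it is completed fails the run):
1. the sash's lower edge is level with the pointer (within 10 mm) while the can is still outside (z of sash_edge in the frame of height_mark between -0.01 and 0.01 m and x of oil_can in the frame of hood below -0.035 m), for 0.2 s.
2. the oil can stands on the disc, its axis within 20 mm of the centre (horizontal distance between oil_can and spot below 0.02 m), for 0.2 s.
At the end, for the whole second after the job is handed in: The underside of the sash's lip is within 10 mm of the pointer's height, and the oil can stands upright and at rest on the bench under the hood, its axis within 20 mm of the disc's centre (z of sash_edge in the frame of height_mark between -0.01 and 0.01 m and horizontal distance between oil_can and spot below 0.02 m and angle between oil_can's own z axis and vertical below 0.1 rad and height (world z) of oil_can below 0.01 m and linear speed of oil_can below 0.02 m/s); the robot touches nothing.
It fails at once if the oil can is lifted more than 20 mm off the bench (height (world z) of oil_can above 0.02 m).
It fails at once if the oil can tips more than 0.5 rad (angle between oil_can's own z axis and vertical above 0.5 rad).
It fails at once if the rouge tin is moved more than 25 mm or tipped (distance of rouge_tin from where it was at the start of the episode above 0.025 m or angle between rouge_tin's own z axis and vertical above 0.4 rad).
It fails at once if the height clip is moved more than 5 mm (distance of height_mark from where it was at the start of the episode above 0.005 m).
It also fails if it takes over 59 s, if anything falls off the work surface, if the arm or the gripper's body presses on something with over 40 N, if the wrist force passes 120 N, or if a joint passes its speed limit or range.

### The arm

A 6-joint arm with a two-finger parallel gripper is mounted at the origin on a cart in front of the work surface, level with it; the furniture and walls round the work are solid. World frame = base frame: x ahead of the robot, y to its left, z up, the work surface at z = 0. Lengths are in m, angles in rad, forces in N, time in s.
With the tool pointing down it reaches from about 0.275 to 0.775 m from the base axis. Payload 14.6 kg.
Tool frame: the origin (TCP) lies on the centre line of the jaws, within the pads' length; the fingertips stand 25 mm ahead of it and the grasp point (between the pads) lies 6 mm ahead of it; z points along the fingers, y is the direction in which the jaws open and shut (so a half turn about z gives the same grasp; the last joint's range is limited). The gripper opens to 85 mm and grips with 20 to 120 N. Pads are 22 mm wide; open, the fingers measure 114 mm over their backs; the gripper's body (76 mm by 85 mm) begins 54 mm behind the grasp point. The pads swing forward as they close: fully open they stand 13 mm farther back than shut.
Start: joints at [1.092, 0.263, -0.048, 1.259, 0, 1.415], TCP at [0.167, 0.498, 0.256] pointing down, gripper open.
Joint ranges: [-2.65, 2.65], [-0.89, 1.7], [-1.18, 1.37], [-2.13, 2.11], [-1.35, 1.29], [-3.14, 3.14]. Speed limits (rad/s): [1.89, 1.89, 2.57, 2.79, 3.14, 3.14].

### API

Orientations are given as a rotation vector (axis times angle).
In Python, from cell import get_state, camera, hand_in gives the robot as it stands.
- The arm moves only by the tool arm_command, never from a script. Its argument "increments" is a list of rows, each a list of 2 entries, a list of its own where there are three numbers: the shift along the world's x, y, z in mm, then the turn, a rotation vector about the world's x, y, z in degrees. In form: [[[x, y, z], [wx, wy, wz]], ...]. A call has 1 to 5 rows; each row is the pose to reach, as a shift and turn from the pose commanded when the call began; what a row does not reach only later rows make up. A row lasts 1/10 s, in which the tool goes at most 50 mm and 8.59 degrees, less where a joint would pass 70% of its speed; a pose out of reach is approached as far as the arm can. A call with a gripper value outside its range is refused whole. "claw" is the closure, from 0 (fully open) to 1 (shut), set as the call begins (left out, the last holds). The fingers move at their own pace and stop on an object; the grip force is fixed at half the most. Time passes only in rows, so rows that repeat a pose let the fingers close. It gives the time, the measured TCP pose, the force and the opening at its end, in the units of the state.
- get_state(): the state, without advancing time (a new reading comes with each control period).
- camera(name): name is "side" or "top"; returns a dict with "pixels" (400x640x3 uint8, red, green, blue), "K" (3x3 intrinsics, pixels), "k1" (the pictures are not rectified: a ray, as slopes to the right and down, at radius r is drawn at 1 + k1 r^2 times it, then the intrinsics apply), "pose" (4x4, takes a point from camera to world coordinates). Camera axes: x right, y down, z forward; pixel columns grow to the right and rows downward; lengths in m; the calibration is good to about 2 mm. A picture is of the moment at which its call begins. There is no depth.
- hand_in(): hands the job in, once; it reports no verdict.
The state is a dict: "time_s": time; "qpos": joint angles; "qvel": joint speeds; "joint_efforts": joint torques, N m; "tcp_pos": TCP position; "eef_rot": TCP orientation; "contact_force": force on the tool from outside, world axes, zero at the start; "ft_torque": the same for the moment, N m; "gripper_width": finger opening in m.
Only numpy, scipy, OpenCV 4.12 (cv2) and the standard library are available. Lean on these libraries where they do the work, as an engineer would, in place of code of your own. Each camera call takes 0.05 s, during which the arm holds its last target.

## Working session

There is one attempt and no reset: what is moved stays moved. The work goes in short steps, Python scripts to look and compute and a tool call to move; the robot and the scene stay as the last step left them, time stands still between calls to the robot, and variables do not carry over. Pictures are saved under pics/ and viewed, and the job is handed in when it is done.

Besides the shell and the picture viewer there is one more tool, called after ">>>" by a JSON object that holds its "fn" and its "kwargs". arm_command: Moves the arm, as the interface text tells. Its arguments: {"type":"object","properties":{"increments":{"type":"array"},"claw":{"type":"number"}},"required":["increments"]}

```bash
mkdir -p pics; ls; cat > h.py <<'E'
import numpy as np, cv2
from cell import get_state, camera, hand_in
def snap(n,f):
    c=camera(n); cv2.imwrite(f'pics/{f}.png',c['pixels'][:,:,::-1]); np.savez(f'{f}.npz',**{k:np.array(v) for k,v in c.items()}); return c
def load(f): return dict(np.load(f'{f}.npz'))
def ray(c,u,v):
    K=c['K']; k=float(c['k1']); P=c['pose']
    xd=np.array([(u-K[0,2])/K[0,0],(v-K[1,2])/K[1,1]]); x=xd.copy()
    for _ in range(30): x=xd/(1+k*(x@x))
    d=P[:3,:3]@np.array([x[0],x[1],1]); return P[:3,3],d
def onplane(c,u,v,ax,val):
    o,d=ray(c,u,v); return o+d*(val-o[ax])/d[ax]
def proj(c,p):
    P=c['pose'];q=P[:3,:3].T@(np.array(p)-P[:3,3]); x=q[:2]/q[2]; x=x*(1+float(c['k1'])*(x@x)); K=c['K']
    return np.array([K[0,0]*x[0]+K[0,2],K[1,1]*x[1]+K[1,2]])
def tri(ca,a,cb,b):
    o1,d1=ray(ca,*a);o2,d2=ray(cb,*b);d1/=np.linalg.norm(d1);d2/=np.linalg.norm(d2)
    t=np.linalg.lstsq(np.c_[d1,-d2],o2-o1,rcond=None)[0]
    p,q=o1+d1*t[0],o2+d2*t[1]; return (p+q)/2,np.linalg.norm(p-q)
def crop(f,u0,v0,u1,v1,s,out):
    im=cv2.imread(f'pics/{f}.png')[v0:v1,u0:u1]; cv2.imwrite(f'pics/{out}.png',cv2.resize(im,None,fx=s,fy=s,interpolation=cv2.INTER_CUBIC))
E
python3 - <<'E'
from h import *
for n in('side','top'):
    c=snap(n,n+'0'); print(n,c['K'],c['k1'],c['pose'])
print(get_state())
E
```

```text
pics
side [[442.88644438   0.         318.01157235]
 [  0.         442.88644438 201.80516272]
 [  0.           0.           1.        ]] -0.05926571109872394 [[-0.15206793 -0.42478568  0.89243065 -0.16228116]
 [-0.98831744  0.07466837 -0.1328656   0.02275853]
 [-0.01019694 -0.90220938 -0.43117776  0.52122041]
 [ 0.          0.          0.          1.        ]]
top [[364.08739856   0.         321.34289797]
 [  0.         364.08739856 198.50201649]
 [  0.           0.           1.        ]] -0.020794334487945227 [[ 0.00626679 -0.9848418   0.17334175  0.43755077]
 [-0.99966681 -0.01051064 -0.02357549 -0.07972449]
 [ 0.02504006 -0.17313625 -0.98457952  0.98227121]
 [ 0.          0.          0.          1.        ]]
{'time_s': 0.1, 'qpos': array([ 1.09168216e+00,  2.63488122e-01, -4.88618854e-02,  1.25938628e+00,
       -6.24891484e-06,  1.41549935e+00]), 'qvel': array([-9.44257749e-04,  8.54175206e-05,  1.31552212e-03,  3.01949733e-04,
       -5.10677947e-04,  1.41220259e-03]), 'joint_efforts': array([ 3.58230296e-03, -6.38581681e+01,  3.85064864e+01,  1.01001715e-02,
       -1.09802754e-04,  2.94860524e-05]), 'tcp_pos': array([0.16695439, 0.49752202, 0.25587066]), 'eef_rot': array([-5.06385073e-01, -3.10022126e+00,  1.40575349e-03]), 'contact_force': array([ 0.0039467 , -0.477921  , -0.65298334]), 'ft_torque': array([ 0.03704399, -0.03046534,  0.00531385]), 'gripper_width': 0.08525547234222274}
```

View pics/side0.png

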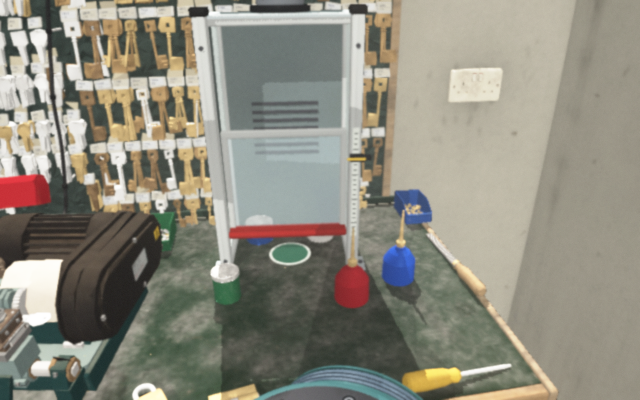

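View pics/top0.png

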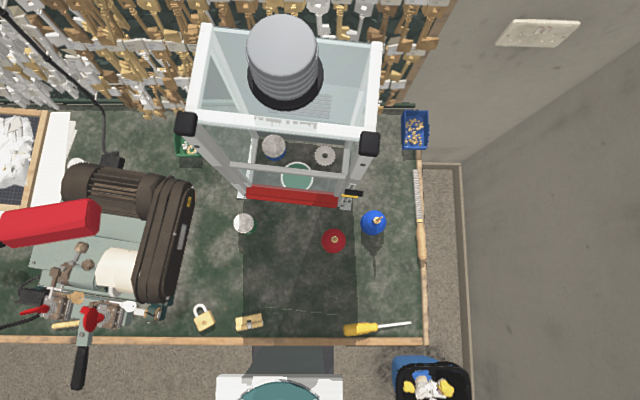

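```bash
python3 - <<'E'
from h import *
crop('side0',190,130,430,320,3.3,'s0a'); crop('top0',220,120,420,270,4,'t0a')
for n in('side0','top0'):
    c=load(n); print(proj(c,[.167,.498,.256]),proj(c,[0,0,0]))
E
```

```text
[-251.29426298  350.33206331] [321.47819094 644.43335441]
[ -2.79998524 408.00265521] [277.95428878 441.78021141]
```

View pics/s0a.png

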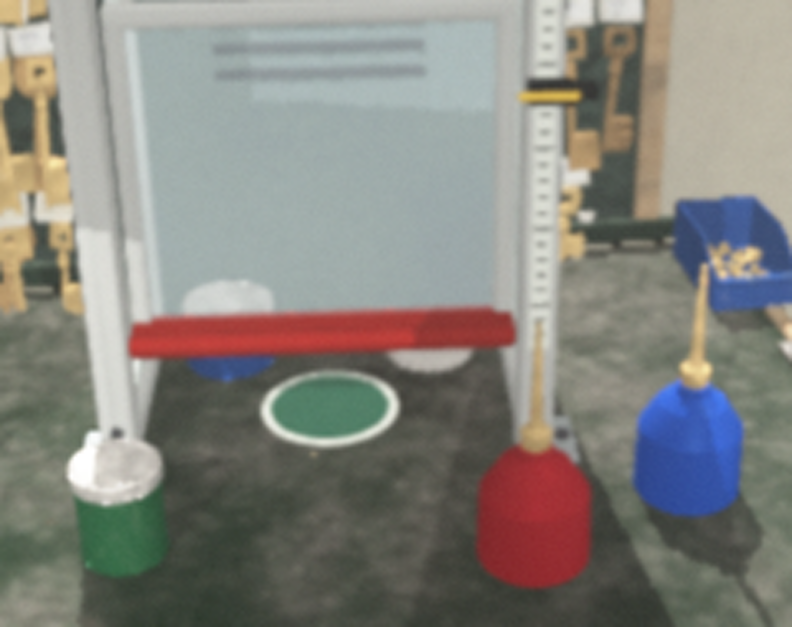

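View pics/t0a.png

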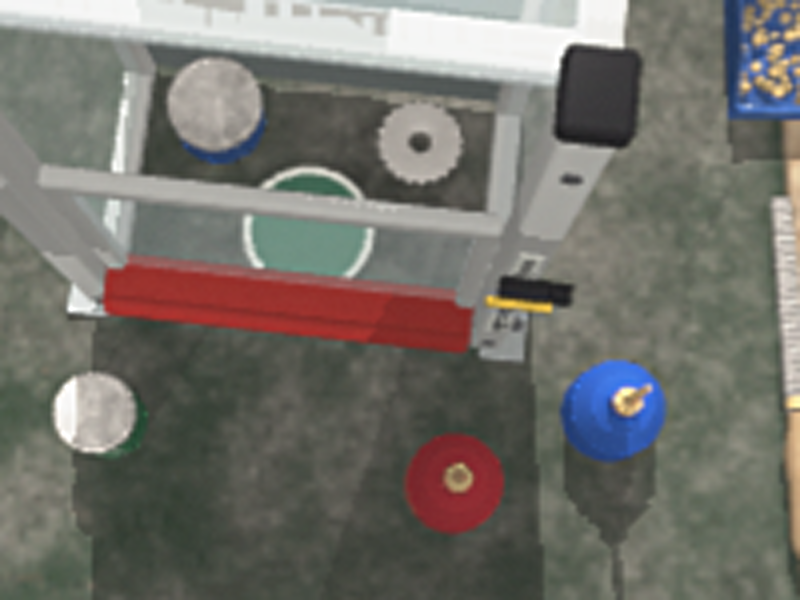

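```bash
python3 - <<'E'
from h import *
s=load('side0');t=load('top0')
S=lambda u,v:(190+u/3.3-.35,130+v/3.3-.35)
T=lambda u,v:(220+u/4-.4,120+v/4-.4)
print('spot',onplane(s,*S(330,408),2,0),onplane(t,*T(309,226),2,0))
print('ptr tipL',tri(s,S(522,97),t,T(488,301)),'R',tri(s,S(581,97),t,T(552,308)))
print('lip bottom-front L',tri(s,S(132,355),t,T(106,312)),'R',tri(s,S(514,343),t,T(470,350)))
print('can tip',tri(s,S(540,322),t,T(461,466)),'neck',tri(s,S(536,437),t,T(458,478)))
print('can botpt',onplane(s,*S(535,584),2,0),'topctr',onplane(t,*T(455,483),2,.035))
print('rouge lid',onplane(t,*T(96,412),2,.06),onplane(s,*S(116,467),2,.06))
print('blue',onplane(t,*T(614,411),2,.04),)
print('posts foot',onplane(t,*T(478,345),2,0),onplane(t,*T(102,315),2,0))
E
```

```text
spot [ 0.66771893 -0.03643974  0.        ] [ 0.67267247 -0.03508919  0.        ]
ptr tipL (array([ 0.57493964, -0.14063433,  0.24603937]), np.float64(0.003216171298083516)) R (array([ 0.57187027, -0.17342397,  0.24500363]), np.float64(0.00246500529241582))
lip bottom-front L (array([0.59405565, 0.0838451 , 0.09462598]), np.float64(0.0016239073464522859)) R (array([ 0.57296498, -0.14005181,  0.09293268]), np.float64(0.0001798066442126411))
can tip (array([ 0.49673515, -0.1339272 ,  0.14892658]), np.float64(0.005753617573508856)) neck (array([ 0.49473697, -0.13477224,  0.07823724]), np.float64(0.0023723122427599624))
can botpt [ 0.46670894 -0.13107801  0.        ] topctr [ 0.49447963 -0.13424067  0.035     ]
rouge lid [0.53586544 0.09471592 0.06      ] [0.53069386 0.09363974 0.06      ]
blue [ 0.54170596 -0.2377677   0.04      ]
posts foot [ 0.59060715 -0.15193343  0.        ] [0.60868662 0.1048281  0.        ]
```

>>> {"fn": "arm_command", "kwargs": {"increments": [[[0,0,50],[0,0,0]],[[0,0,100],[0,0,0]],[[0,0,140],[0,0,0]],[[25,-45,150],[0,0,4]],[[45,-90,150],[0,0,8]]], "claw": 1}}

```text
time_s: 0.6
tcp_pos: [0.2121, 0.4094, 0.4072]
eef_rot: [0.281, 3.128, 0.003]
contact_force: [1.7, -0.7, 0.3]
gripper_width: 0.0124
```

>>> {"fn": "arm_command", "kwargs": {"increments": [[[20,-45,0],[0,0,5]],[[40,-90,0],[0,0,5]],[[60,-135,0],[0,0,5]],[[80,-180,0],[0,0,5]],[[100,-220,0],[0,0,5]]]}}

```text
time_s: 1.1
tcp_pos: [0.3114, 0.1872, 0.4063]
eef_rot: [0.152, 3.138, 0.0]
contact_force: [0.7, 1.0, -0.6]
gripper_width: -0.0003
```

>>> {"fn": "arm_command", "kwargs": {"increments": [[[20,-45,0],[0,0,0]],[[40,-90,0],[0,0,0]],[[60,-135,0],[0,0,0]],[[80,-180,0],[0,0,0]],[[88,-198,0],[0,0,0]]]}}

```text
time_s: 1.6
tcp_pos: [0.4003, -0.0122, 0.4057]
eef_rot: [-0.157, -3.137, 0.0]
contact_force: [-0.1, 0.8, -0.1]
gripper_width: 0.0003
```

```bash
python3 - <<'E'
from h import *
from scipy.spatial.transform import Rotation as R
s=get_state();print(s['time_s'],s['tcp_pos'],s['qpos'],s['gripper_width'],s['contact_force']);print(R.from_rotvec(s['eef_rot']).as_matrix().round(3))
snap('side','side1')
E
```

```text
1.6 [ 0.40034677 -0.01217232  0.4056569 ] [-2.34234356e-01  4.32082230e-02  8.17275089e-02  1.61019590e+00
 -4.61076348e-04 -1.34162794e-01] 0.0002533621560013619 [-0.11403838  0.79312853 -0.12532352]
[[-0.995  0.1   -0.001]
 [ 0.1    0.995 -0.   ]
 [ 0.001 -0.    -1.   ]]
```

View pics/side1.png

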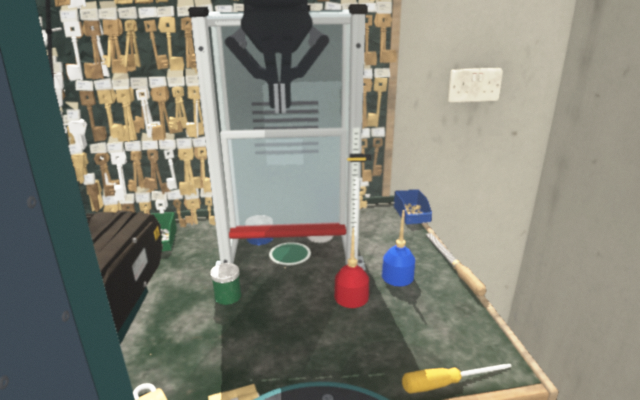

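>>> {"fn": "arm_command", "kwargs": {"increments": [[[10,0,0],[-0.76,-7.96,0]],[[20,0,0],[-1.52,-15.92,0]],[[30,0,0],[-2.28,-23.88,0]],[[40,0,0],[-3.04,-31.84,0]],[[50,0,0],[-3.8,-39.8,0]]]}}

```text
time_s: 2.15
tcp_pos: [0.4494, -0.0086, 0.407]
eef_rot: [0.118, 2.435, -0.042]
contact_force: [1.2, 0.3, -1.0]
gripper_width: 0.0001
```

>>> {"fn": "arm_command", "kwargs": {"increments": [[[0,0,-20],[-0.76,-7.96,0]],[[0,0,-50],[-1.52,-15.92,0]],[[0,0,-80],[-2.28,-23.88,0]],[[0,0,-110],[-3.04,-31.84,0]],[[0,0,-140],[-3.8,-39.8,0]]]}}

```text
time_s: 2.65
tcp_pos: [0.4589, -0.0111, 0.3096]
eef_rot: [0.101, 2.043, -0.056]
contact_force: [1.7, -0.6, 0.3]
gripper_width: 0.0
```

```bash
python3 - <<'E'
from h import *
from scipy.spatial.transform import Rotation as R
s=get_state();print(s['time_s'],s['tcp_pos'],s['qpos'],s['contact_force']);print(R.from_rotvec(s['eef_rot']).as_matrix().round(3))
snap('side','side2');snap('top','top2')
E
```

```text
2.65 [ 0.4589345  -0.0111237   0.30956541] [-0.31633266 -0.39233169 -1.10498647 -0.22826668  0.19703081 -0.09820353] [ 1.67741594 -0.6352287   0.33053177]
[[-0.454  0.096  0.886]
 [ 0.048  0.995 -0.084]
 [-0.89   0.004 -0.457]]
```

View pics/side2.png

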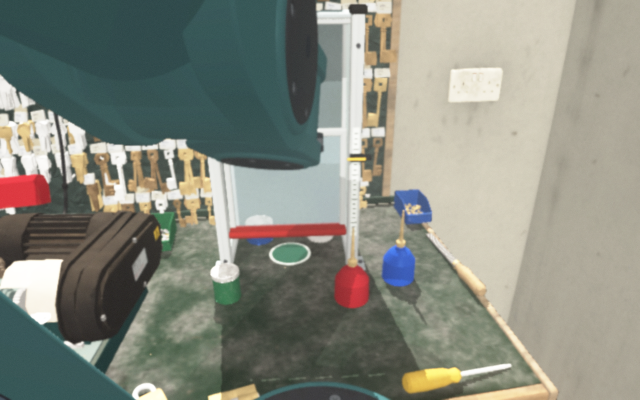

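View pics/top2.png

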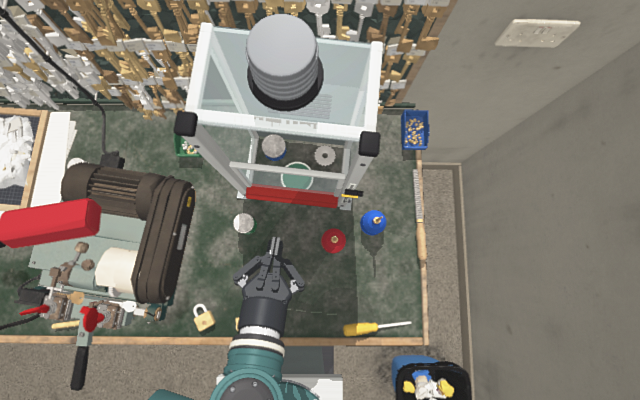

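>>> {"fn": "arm_command", "kwargs": {"increments": [[[20,0,0],[0.76,7.96,0]],[[40,0,0],[1.5,15.9,0]],[[40,0,0],[1.5,15.9,0]]]}}

```text
time_s: 3.05
tcp_pos: [0.5024, -0.0117, 0.3146]
eef_rot: [0.114, 2.326, -0.046]
contact_force: [0.9, 0.1, -0.1]
gripper_width: -0.0001
```

```bash
cat > st.py <<'E'
from h import *
from scipy.spatial.transform import Rotation as R
s=get_state();M=R.from_rotvec(s['eef_rot']).as_matrix()
print(s['time_s'],s['tcp_pos'].round(4),s['qpos'].round(4),s['contact_force'].round(1),'w',round(s['gripper_width'],4));print('z',M[:,2].round(3),'y',M[:,1].round(3),'down deg',np.degrees(np.arcsin(-M[2,2])).round(1))
O=np.array([.6153,-.0305]);d=s['tcp_pos'][:2]-O;print('hood',(d@[.9955,-.0945]).round(4),(d@[.0945,.9955]).round(4))
E
python3 st.py
```

```text
3.05 [ 0.5024 -0.0117  0.3146] [-0.2417 -0.2536 -0.7527  0.264   0.1063 -0.0984] [ 0.9  0.1 -0.1] w -0.0001
z [ 0.723 -0.069 -0.687] y [0.097 0.995 0.002] down deg 43.4
hood -0.1142 0.008
```

```bash
cat > kin.py <<'E'
import numpy as np
from scipy.optimize import least_squares
from scipy.spatial.transform import Rotation as R
D=[([1.09168,.263488,-.048862,1.259386,0],[.16695,.49752,.25587]),
([-.23423,.043208,.081728,1.610196,-.0005],[.40035,-.01217,.40566]),
([-.31633,-.39233,-1.10499,-.22827,.19703],[.45893,-.01112,.30957]),
([-.2417,-.2536,-.7527,.264,.1063],[.5024,-.0117,.3146])]
def fk(q,P):
    L1,L2,ph,Lw,Lt,z0,d,c=P
    p=q[1]-q[2]+q[3]; a=q[1]-q[2]
    f=np.array([np.cos(p),0,-np.sin(p)])
    z=np.array([np.cos(p)*np.cos(q[4]),np.sin(q[4]),-np.sin(p)*np.cos(q[4])])
    W=np.array([c+L1*np.sin(q[1])+L2*np.cos(a+ph),d,z0+L1*np.cos(q[1])-L2*np.sin(a+ph)])
    return R.from_euler('z',q[0]).apply(W+Lw*f+Lt*z),W,z
def res(P): return np.r_[np.concatenate([fk(q,P)[0]-np.array(t) for q,t in D]),.02*(np.array(P)-P0)[[2,7]]]
P0=np.array([.45,.4,0.,.1,.25,.3,.08,0])
s=least_squares(res,P0); P=s.x
if __name__=='__main__': print(P.round(4),np.abs(s.fun).max())
def ik(pos,down,az,P=P):
    zt=np.array([np.cos(down)*np.cos(az),np.cos(down)*np.sin(az),-np.sin(down)])
    def r(q):
        t,W,z=fk(q,P); return np.r_[(t-pos)*5,R.from_euler('z',q[0]).apply(z)-zt]
    b=least_squares(r,[-.24,-.25,-.75,.26,.1]); return b.x,np.abs(b.fun).max(),fk(b.x,P)[1]
if __name__=='__main__':
    az=np.radians(-5.4)
    for nm,pos in [('lip',(.58,-.027,.075)),('lipup',(.58,-.027,.235)),('can',(.49,-.134,.035)),('mid',(.52,-.06,.035)),('spot',(.67,-.036,.035))]:
        for dn in (20,30,40,50,60):
            q,e,W=ik(np.array(pos),np.radians(dn),az); print(nm,dn,q.round(2),round(e,3),W.round(2))
E
python3 kin.py
```

```text
[ 0.5818  0.374  -0.1327  0.14    0.2604  0.1612  0.0812 -0.0009] 0.0026534523318291893
lip 20 [-0.25  1.29 -1.7  -2.63  0.15] 0.012 [0.2  0.08 0.22]
lip 30 [-0.25  0.63 -1.39 -1.49  0.13] 0.0 [0.23 0.08 0.28]
lip 40 [-0.24  0.37 -1.18 -0.85  0.11] 0.0 [0.27 0.08 0.33]
lip 50 [-0.22  0.28 -0.99 -0.39  0.08] 0.0 [0.32 0.08 0.38]
lip 60 [-0.21  0.26 -0.8  -0.02  0.06] 0.0 [0.37 0.08 0.42]
lipup 20 [-0.26  0.17 -1.27 -1.09  0.15] 0.0 [0.2  0.08 0.37]
lipup 30 [-0.25  0.02 -1.07 -0.57  0.13] 0.0 [0.23 0.08 0.44]
lipup 40 [-0.24 -0.02 -0.88 -0.16  0.11] 0.0 [0.27 0.08 0.49]
lipup 50 [-0.22  0.   -0.7   0.18  0.08] 0.0 [0.32 0.08 0.54]
lipup 60 [-0.21  0.06 -0.51  0.48  0.06] 0.0 [0.37 0.08 0.58]
can 20 [-0.76  1.13 -1.7  -2.19  0.65] 0.133 [0.19 0.08 0.25]
can 30 [-0.69  1.05 -1.7  -2.09  0.51] 0.039 [0.18 0.08 0.26]
can 40 [-0.64  0.53 -1.42 -1.17  0.41] 0.0 [0.2  0.08 0.3 ]
can 50 [-0.59  0.32 -1.2  -0.58  0.31] 0.0 [0.25 0.08 0.35]
can 60 [-0.54  0.26 -1.01 -0.18  0.22] 0.0 [0.31 0.08 0.38]
mid 20 [-0.42  1.14 -1.7  -2.29  0.31] 0.158 [0.19 0.08 0.25]
mid 30 [-0.4   1.09 -1.7  -2.2   0.26] 0.042 [0.18 0.08 0.26]
mid 40 [-0.38  0.55 -1.41 -1.25  0.22] 0.0 [0.21 0.08 0.29]
mid 50 [-0.35  0.33 -1.18 -0.63  0.17] 0.0 [0.26 0.08 0.34]
mid 60 [-0.33  0.28 -0.99 -0.2   0.12] 0.0 [0.32 0.08 0.38]
spot 20 [-0.22  0.96 -1.27 -1.88  0.12] 0.0 [0.29 0.08 0.17]
spot 30 [-0.22  0.7  -1.16 -1.33  0.11] 0.0 [0.32 0.08 0.24]
spot 40 [-0.21  0.54 -1.   -0.84  0.09] 0.0 [0.36 0.08 0.29]
spot 50 [-0.2   0.46 -0.83 -0.41  0.07] 0.0 [0.41 0.08 0.34]
spot 60 [-0.19  0.44 -0.64 -0.04  0.05] 0.0 [0.47 0.08 0.38]
```

>>> {"fn": "arm_command", "kwargs": {"increments": [[[14,-4,-40],[0,3,0]],[[28,-8,-80],[0,3,0]],[[38,-12,-120],[0,3,0]],[[38,-12,-165],[0,3,0]],[[38,-12,-165],[0,3,0]]]}}

```text
time_s: 3.55
tcp_pos: [0.5366, -0.0232, 0.1412]
eef_rot: [0.116, 2.386, -0.047]
contact_force: [0.5, -0.7, -0.5]
gripper_width: -0.0001
```

>>> {"fn": "arm_command", "kwargs": {"increments": [[[0,0,-35],[0,0,0]],[[0,0,-70],[0,0,0]],[[0,0,-90],[0,0,0]],[[0,0,-90],[0,0,0]]]}}

```text
time_s: 3.95
tcp_pos: [0.5431, -0.024, 0.0582]
eef_rot: [0.115, 2.383, -0.048]
contact_force: [-0.1, -0.2, -0.4]
gripper_width: 0.0002
```

```bash
python3 st.py; python3 -c "
from h import *
snap('side','side3');snap('top','top3');crop('top3',200,120,400,270,4,'t3a')"
```

```text
3.95 [ 0.5431 -0.024   0.0582] [-0.2412  0.3106 -1.1704 -0.6612  0.0971 -0.1064] [-0.1 -0.2 -0.4] w 0.0002
z [ 0.683 -0.068 -0.728] y [ 0.097  0.995 -0.002] down deg 46.7
hood -0.0725 -0.0003
```

View pics/side3.png

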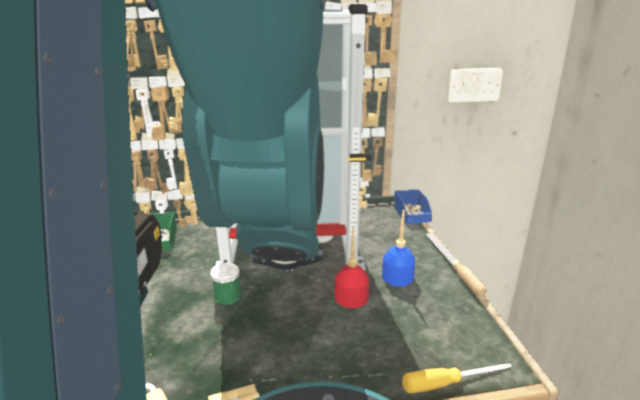

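View pics/t3a.png

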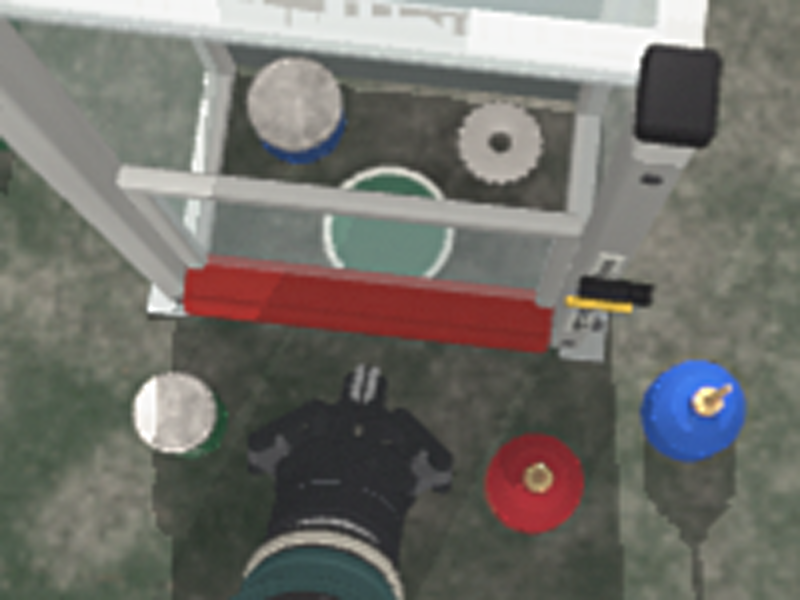

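>>> {"fn": "arm_command", "kwargs": {"increments": [[[10,-1,0],[0,0,0]],[[20,-2,0],[0,0,0]],[[27,-2.5,0],[0,0,0]],[[27,-2.5,0],[0,0,0]]]}}

```text
time_s: 4.45
tcp_pos: [0.5705, -0.0265, 0.0597]
eef_rot: [0.115, 2.378, -0.049]
contact_force: [-0.3, -0.3, -1.2]
gripper_width: 0.0003
```

>>> {"fn": "arm_command", "kwargs": {"increments": [[[0,0,8],[0,0,0]],[[0,0,16],[0,0,0]],[[0,0,24],[0,0,0]],[[0,0,32],[0,0,0]],[[0,0,40],[0,0,0]]]}}

```text
time_s: 4.95
tcp_pos: [0.568, -0.0261, 0.0984]
eef_rot: [0.115, 2.382, -0.049]
contact_force: [-1.3, 0.2, -3.2]
gripper_width: -0.0001
```

>>> {"fn": "arm_command", "kwargs": {"increments": [[[0,0,8],[0,0,0]],[[0,0,16],[0,0,0]],[[0,0,16],[0,0,0]]]}}

```text
time_s: 5.25
tcp_pos: [0.5683, -0.0261, 0.115]
eef_rot: [0.115, 2.381, -0.049]
contact_force: [-2.0, 0.8, -0.7]
gripper_width: -0.0002
```

```bash
python3 st.py; python3 -c "
from h import *
snap('side','side4');snap('top','top4');crop('side4',200,130,400,280,4,'s4a')"
```

```text
5.25 [ 0.5683 -0.0261  0.115 ] [-0.2308  0.1809 -1.0176 -0.3821  0.0901 -0.0986] [-2.   0.8 -0.7] w -0.0002
z [ 0.685 -0.069 -0.726] y [ 0.097  0.995 -0.002] down deg 46.5
hood -0.0472 -0.0001
```

View pics/s4a.png

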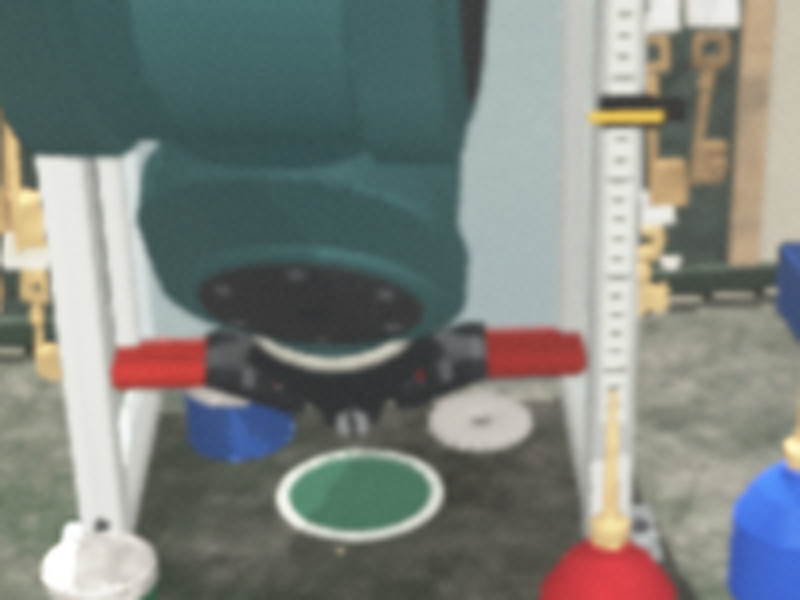

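```bash
cat >> h.py <<'E'
def liph(c,u,v):  # z of ray at vertical plane through lip nose line
    o,d=ray(c,u,v); n=np.array([.9955,-.0945]); O=np.array([.6153,-.0305])
    t=(-.032-(o[:2]-O)@n)/(d[:2]@n); return o+d*t
E
python3 - <<'E'
from h import *
a=load('side0');b=load('side4')
print(liph(a,345.6,233.7),liph(b,346.2,222.6), liph(b,200+115/4-.4,130+388/4-.4),liph(a,190+132/3.3,130+355/3.3))
print('ptr',liph(a,347.8,159.0),liph(b,200+592/4,130+117/4-.4))
E
```

```text
[ 0.57273273 -0.14029598  0.09278974] [ 0.57266274 -0.14103322  0.11728549] [0.59395239 0.08324028 0.11786019] [0.59387718 0.08244801 0.09372843]
ptr [ 0.57259976 -0.14169676  0.2469438 ] [ 0.57256605 -0.14205184  0.24721904]
```

>>> {"fn": "arm_command", "kwargs": {"increments": [[[0,0,10],[0,0,0]],[[0,0,22],[0,0,0]],[[0,0,34],[0,0,0]],[[0,0,46],[0,0,0]],[[0,0,58],[0,0,0]]]}}

```text
time_s: 5.85
tcp_pos: [0.5678, -0.0261, 0.1716]
eef_rot: [0.115, 2.383, -0.049]
contact_force: [-2.2, 0.2, -4.4]
gripper_width: -0.0004
```

>>> {"fn": "arm_command", "kwargs": {"increments": [[[0,0,12],[0,0,0]],[[0,0,24],[0,0,0]],[[0,0,36],[0,0,0]],[[0,0,46],[0,0,0]],[[0,0,54],[0,0,0]]]}}

```text
time_s: 6.35
tcp_pos: [0.5679, -0.0261, 0.2256]
eef_rot: [0.115, 2.383, -0.049]
contact_force: [-4.6, 0.4, -5.3]
gripper_width: 0.0001
```

>>> {"fn": "arm_command", "kwargs": {"increments": [[[0,0,5],[0,0,0]],[[0,0,9],[0,0,0]],[[0,0,12],[0,0,0]],[[0,0,12],[0,0,0]]]}}

```text
time_s: 6.75
tcp_pos: [0.568, -0.0261, 0.2375]
eef_rot: [0.115, 2.383, -0.049]
contact_force: [-7.2, 0.4, -1.4]
gripper_width: -0.0002
```

```bash
python3 st.py; python3 -c "
from h import *
snap('side','side5');snap('top','top5');crop('side5',200,100,400,250,4,'s5a')"
```

```text
6.75 [ 0.568  -0.0261  0.2375] [-0.2309 -0.0351 -0.7757  0.0779  0.09   -0.0986] [-7.2  0.4 -1.4] w -0.0002
z [ 0.683 -0.068 -0.727] y [ 0.097  0.995 -0.002] down deg 46.6
hood -0.0475 -0.0001
```

View pics/s5a.png

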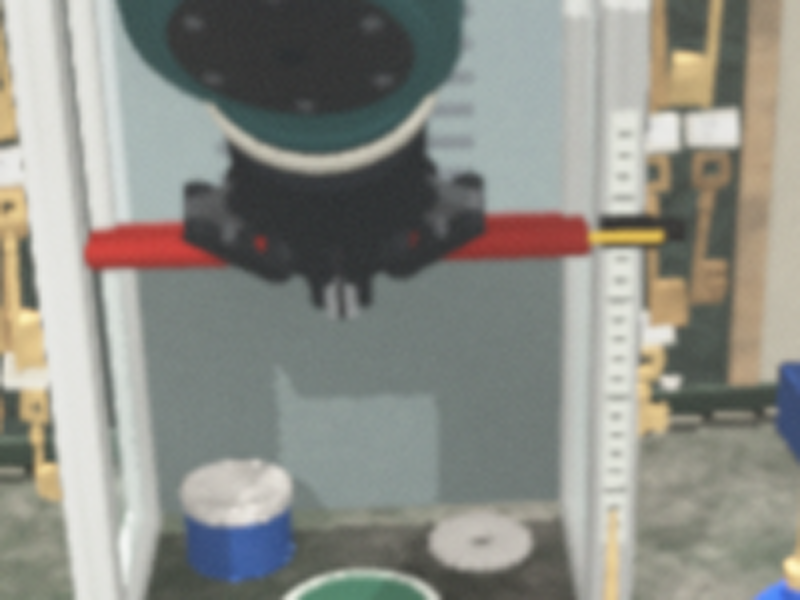

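>>> {"fn": "arm_command", "kwargs": {"increments": [[[0,0,3],[0,0,0]],[[0,0,6],[0,0,0]],[[0,0,8],[0,0,0]],[[0,0,9],[0,0,0]],[[0,0,9],[0,0,0]]]}}

```text
time_s: 7.35
tcp_pos: [0.5682, -0.0261, 0.2468]
eef_rot: [0.115, 2.382, -0.049]
contact_force: [-7.9, 0.8, -1.7]
gripper_width: -0.0
```

```bash
python3 st.py; python3 -c "
from h import *
snap('side','side6');crop('side6',300,110,400,185,8,'s6a');crop('side6',200,110,300,185,8,'s6b')"
```

```text
7.35 [ 0.5682 -0.0261  0.2468] [-0.2309 -0.0459 -0.756   0.108   0.09   -0.0987] [-7.9  0.8 -1.7] w -0.0
z [ 0.683 -0.068 -0.727] y [ 0.097  0.995 -0.002] down deg 46.6
hood -0.0473 -0.0001
```

View pics/s6a.png

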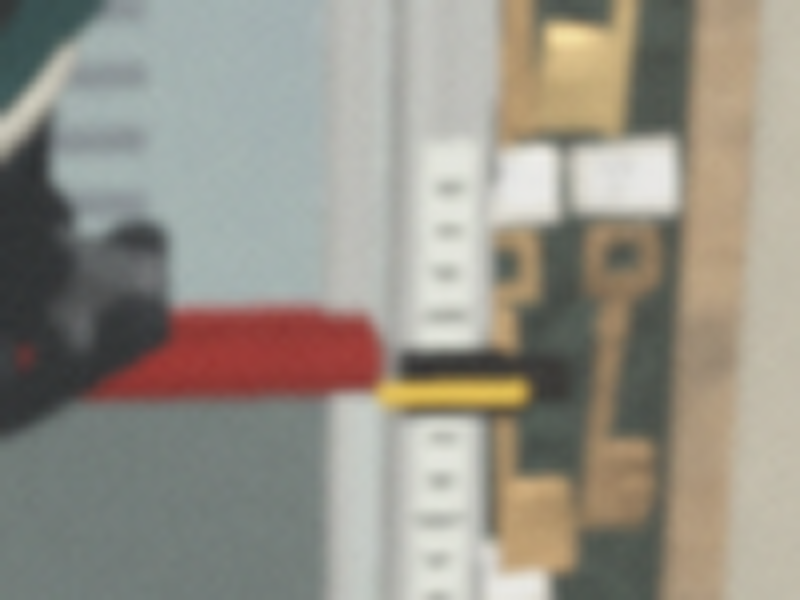

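View pics/s6b.png

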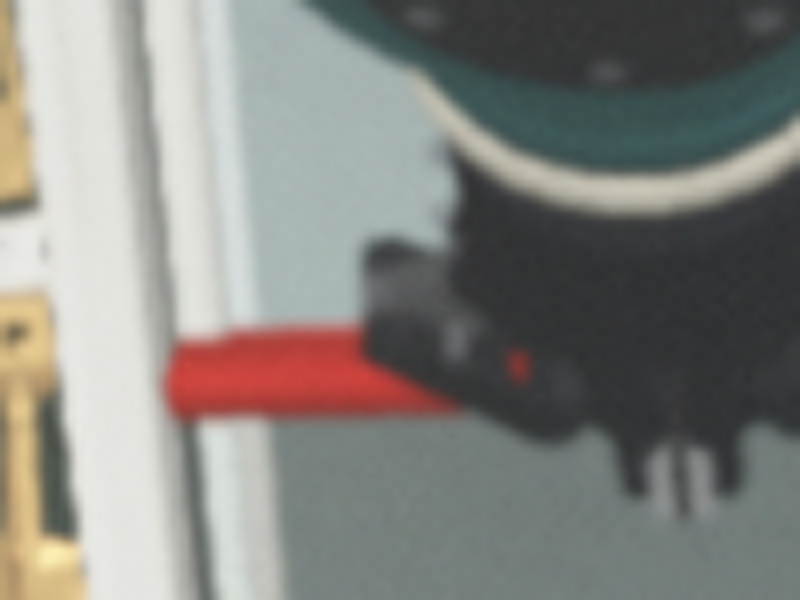

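>>> {"fn": "arm_command", "kwargs": {"increments": [[[-3,0,-4],[0,0,0]],[[-10,1,-12],[0,0,0]],[[-25,2,-25],[0,0,0]],[[-45,4,-40],[0,0,0]],[[-55,5,-50],[0,0,0]]]}}

```text
time_s: 7.9
tcp_pos: [0.512, -0.0209, 0.1963]
eef_rot: [0.115, 2.381, -0.049]
contact_force: [0.0, 0.4, 0.5]
gripper_width: -0.0003
```

```bash
python3 st.py; python3 -c "
from h import *
snap('side','side7');crop('side7',200,110,400,260,4,'s7a')"
```

```text
7.9 [ 0.512  -0.0209  0.1963] [-0.255  -0.0798 -0.9575 -0.0589  0.1066 -0.1163] [0.  0.4 0.5] w -0.0003
z [ 0.684 -0.068 -0.726] y [ 0.097  0.995 -0.002] down deg 46.6
hood -0.1037 -0.0002
```

View pics/s7a.png

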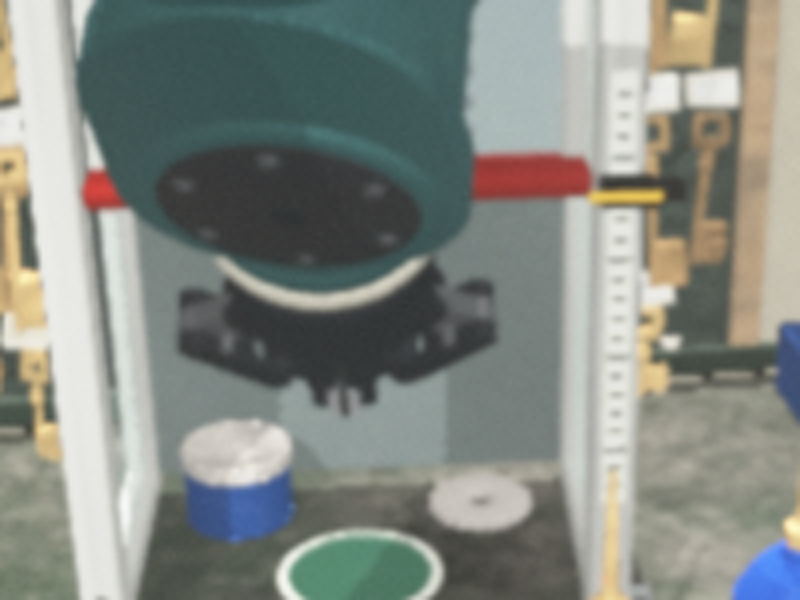

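```bash
python3 - <<'E'
from kin import *
O=np.array([.6153,-.0305]);X=np.array([.9955,-.0945]);Y=np.array([.0945,.9955])
can=np.array([.4945,-.134]); sp=np.array([.670,-.0357])
for az in (-5.4,10,20,29):
  a=np.radians(az)
  for dn in (55,60,65,70):
    r=[]
    for nm,c,b in(('start',can,.05),('push0',can,.04),('end',sp,.04)):
        p=c-b*np.array([np.cos(a),np.sin(a)]); q,e,W=ik(np.array([*p,.048]),np.radians(dn),a); r.append((nm,q.round(2).tolist(),round(e,3)))
    print(az,dn,r)
E
```

```text
-5.4 55 [('start', [-0.63, 0.19, -1.17, -0.33, 0.3], np.float64(0.0)), ('push0', [-0.61, 0.2, -1.15, -0.32, 0.29], np.float64(0.0)), ('end', [-0.21, 0.37, -0.82, -0.23, 0.06], np.float64(0.0))]
-5.4 60 [('start', [-0.6, 0.17, -1.08, -0.15, 0.24], np.float64(0.0)), ('push0', [-0.59, 0.18, -1.06, -0.14, 0.24], np.float64(0.0)), ('end', [-0.2, 0.37, -0.72, -0.05, 0.05], np.float64(0.0))]
-5.4 65 [('start', [-0.57, 0.17, -0.99, 0.01, 0.2], np.float64(0.0)), ('push0', [-0.56, 0.19, -0.97, 0.02, 0.19], np.float64(0.0)), ('end', [-0.2, 0.39, -0.63, 0.12, 0.04], np.float64(0.0))]
-5.4 70 [('start', [-0.55, 0.19, -0.9, 0.16, 0.15], np.float64(0.0)), ('push0', [-0.53, 0.2, -0.88, 0.17, 0.15], np.float64(0.0)), ('end', [-0.19, 0.41, -0.53, 0.28, 0.03], np.float64(0.0))]
10 55 [('start', [-0.75, 0.21, -1.06, -0.1, 0.48], np.float64(0.0)), ('push0', [-0.73, 0.22, -1.05, -0.1, 0.47], np.float64(0.0)), ('end', [-0.31, 0.38, -0.78, -0.15, 0.27], np.float64(0.0))]
10 60 [('start', [-0.71, 0.2, -0.99, 0.03, 0.4], np.float64(0.0)), ('push0', [-0.69, 0.21, -0.97, 0.02, 0.39], np.float64(0.0)), ('end', [
[... 1249 characters left out ...]
at64(0.0)), ('push0', [-0.81, 0.3, -0.85, 0.24, 0.59], np.float64(0.0)), ('end', [-0.4, 0.42, -0.65, 0.09, 0.47], np.float64(0.0))]
29 60 [('start', [-0.78, 0.28, -0.82, 0.31, 0.5], np.float64(0.0)), ('push0', [-0.76, 0.29, -0.81, 0.3, 0.5], np.float64(0.0)), ('end', [-0.38, 0.43, -0.58, 0.21, 0.4], np.float64(0.0))]
29 65 [('start', [-0.74, 0.28, -0.78, 0.37, 0.41], np.float64(0.0)), ('push0', [-0.71, 0.28, -0.77, 0.36, 0.41], np.float64(0.0)), ('end', [-0.35, 0.44, -0.51, 0.33, 0.32], np.float64(0.0))]
29 70 [('start', [-0.69, 0.28, -0.74, 0.42, 0.32], np.float64(0.0)), ('push0', [-0.67, 0.29, -0.73, 0.42, 0.32], np.float64(0.0)), ('end', [-0.32, 0.45, -0.43, 0.44, 0.25], np.float64(0.0))]
```

```bash
cat > rot.py <<'E'
from h import *
from scipy.spatial.transform import Rotation as R
import sys
az,dn=[np.radians(float(a)) for a in sys.argv[1:3]]
s=get_state();M=R.from_rotvec(s['eef_rot'])
z=np.array([np.cos(dn)*np.cos(az),np.cos(dn)*np.sin(az),-np.sin(dn)]);y=np.array([-np.sin(az),np.cos(az),0])
T=R.from_matrix(np.c_[np.cross(y,z),y,z])
print('rot',np.degrees((T*M.inv()).as_rotvec()).round(1))
if len(sys.argv)>3: print('shift',(np.array([float(v) for v in sys.argv[3:6]])*1000-s['tcp_pos']*1000).round(1))
E
python3 rot.py 10 55 .42 -.147 .2
```

```text
rot [-0.2  8.3 15.5]
shift [ -90.6 -126.4    5.3]
```

>>> {"fn": "arm_command", "kwargs": {"increments": [[[-22,-32,3],[0,2,4]],[[-45,-64,5],[-0.1,4,8]],[[-68,-96,5],[-0.2,6.5,12]],[[-90,-126,5],[-0.2,8.3,15.5]],[[-90,-126,5],[-0.2,8.3,15.5]]], "claw": 0.41}}

```text
time_s: 8.45
tcp_pos: [0.4234, -0.1514, 0.2039]
eef_rot: [-0.218, 2.518, 0.066]
contact_force: [1.3, -0.4, 0.2]
gripper_width: 0.0504
```

```bash
python3 st.py; python3 rot.py 10 55 .425 -.146 .05; python3 -c "
from h import *
snap('top','top8');crop('top8',230,170,410,305,4.4,'t8a')"
```

```text
8.45 [ 0.4234 -0.1514  0.2039] [-0.8217 -0.092  -0.7689  0.5242  0.5036 -0.8982] [ 1.3 -0.4  0.2] w 0.0504
z [ 0.569  0.097 -0.817] y [-0.171  0.985 -0.002] down deg 54.8
hood -0.1797 -0.1385
rot [0.1 0.3 0.2]
shift [   1.6    5.4 -153.9]
```

View pics/t8a.png

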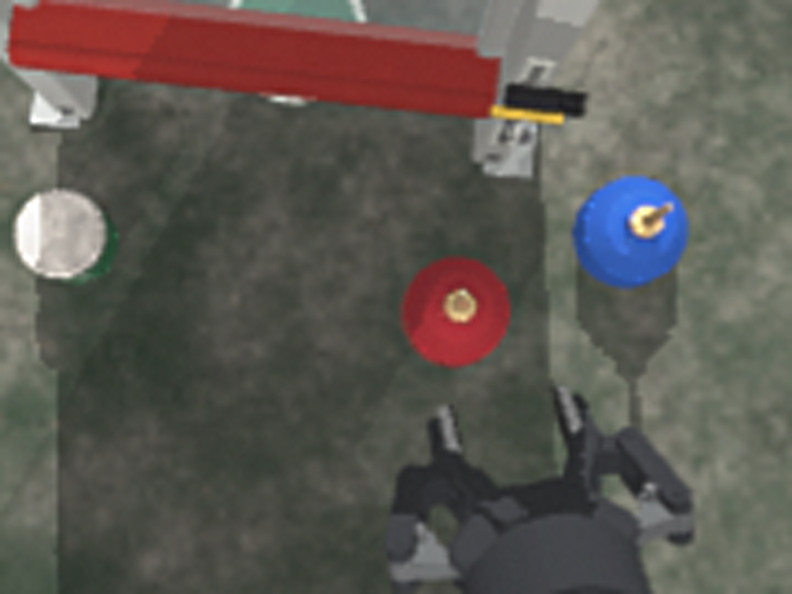

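>>> {"fn": "arm_command", "kwargs": {"increments": [[[2,5,-40],[0,0,0]],[[2,5,-80],[0,0,0]],[[2,5,-120],[0,0,0]],[[2,5,-154],[0,0,0]],[[2,5,-154],[0,0,0]]]}}

```text
time_s: 9.0
tcp_pos: [0.4248, -0.1405, 0.0457]
eef_rot: [-0.218, 2.523, 0.075]
contact_force: [-1.3, 0.1, 0.3]
gripper_width: 0.0501
```

```bash
python3 st.py; python3 rot.py 10 55 .44 -.1436 .05; python3 -c "
from h import *
snap('top','top9');crop('top9',230,170,410,305,4.4,'t9a');snap('side','side9')"
```

```text
9.0 [ 0.4248 -0.1405  0.0457] [-0.7953  0.1946 -1.0971 -0.0951  0.4952 -0.872 ] [-1.3  0.1  0.3] w 0.0501
z [ 0.565  0.103 -0.819] y [-0.173  0.985  0.005] down deg 55.0
hood -0.1793 -0.1275
rot [-0.3 -0.   0. ]
shift [15.2 -3.1  4.3]
```

View pics/t9a.png

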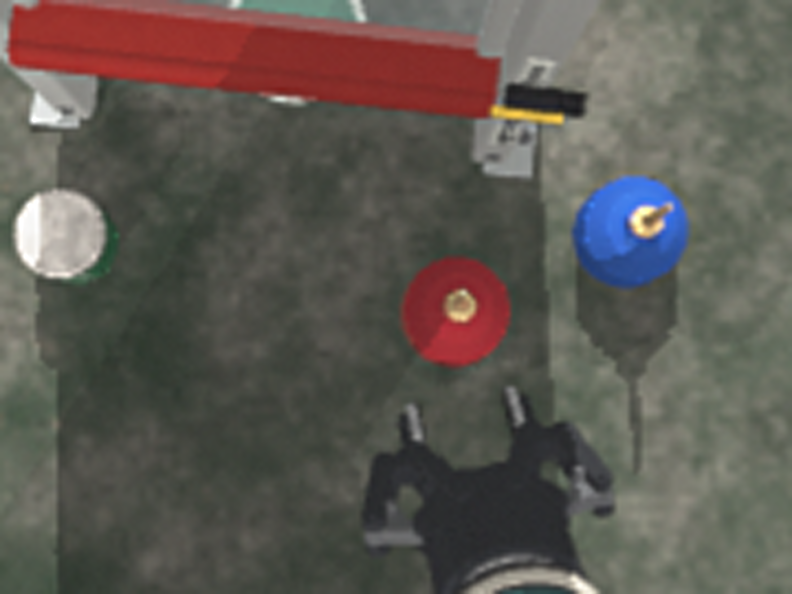

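View pics/side9.png

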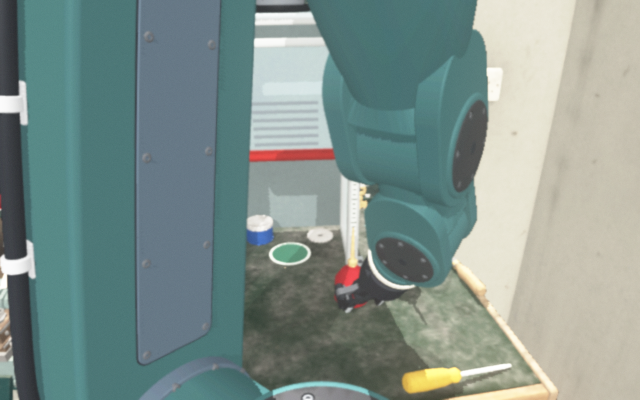

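>>> {"fn": "arm_command", "kwargs": {"increments": [[[10,-2,0],[0,0,0]],[[20,-3,0],[0,0,0]],[[28,-3,0],[0,0,0]],[[32,-3,0],[0,0,0]],[[32,-3,0],[0,0,0]]]}}

```text
time_s: 9.6
tcp_pos: [0.4586, -0.1451, 0.0491]
eef_rot: [-0.221, 2.518, 0.069]
contact_force: [-0.6, -0.2, -0.5]
gripper_width: 0.0504
```

```bash
python3 st.py; python3 -c "
from h import *
snap('top','top10');crop('top10',230,170,410,305,4.4,'t10a')"
```

```text
9.6 [ 0.4586 -0.1451  0.0491] [-0.7348  0.2242 -1.0386 -0.102   0.4724 -0.8096] [-0.6 -0.2 -0.5] w 0.0504
z [ 0.568  0.1   -0.817] y [-0.174  0.985 -0.001] down deg 54.8
hood -0.1452 -0.1289
```

View pics/t10a.png

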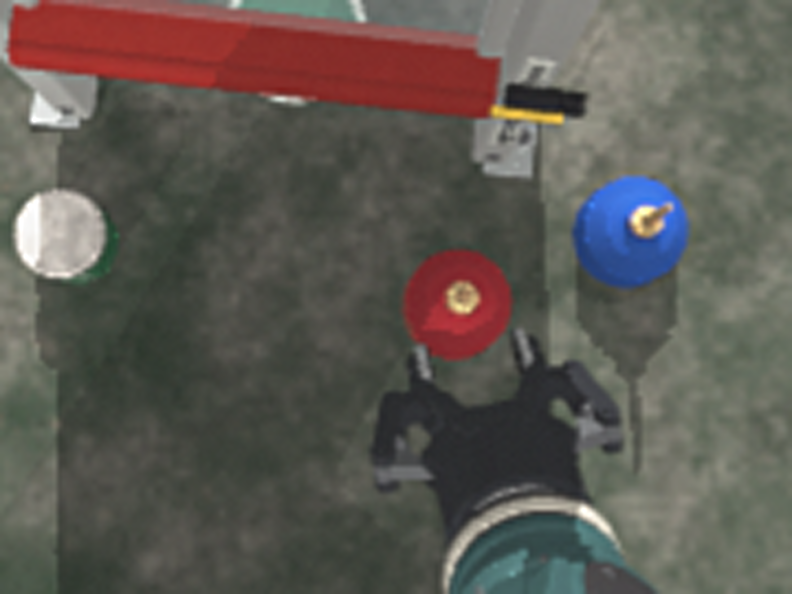

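>>> {"fn": "arm_command", "kwargs": {"increments": [[[8,6,-3],[0,0,0]],[[17,11,-4],[0,0,0]],[[26,16,-4],[0,0,0]],[[35,21,-4],[0,0,0]],[[44,26,-4],[0,0,0]]]}}

```text
time_s: 10.15
tcp_pos: [0.5027, -0.1186, 0.0446]
eef_rot: [-0.22, 2.519, 0.07]
contact_force: [-2.0, -1.2, 1.3]
gripper_width: 0.0503
```

>>> {"fn": "arm_command", "kwargs": {"increments": [[[9,5,0],[0,0,0]],[[18,10,0],[0,0,0]],[[27,15,0],[0,0,0]],[[36,20,0],[0,0,0]],[[40,22,0],[0,0,0]]]}}

```text
time_s: 10.65
tcp_pos: [0.5427, -0.0967, 0.0447]
eef_rot: [-0.22, 2.519, 0.07]
contact_force: [-2.4, -1.1, 0.2]
gripper_width: 0.0503
```

```bash
python3 st.py; python3 -c "
from h import *
snap('side','side11');snap('top','top11');crop('top11',230,130,410,265,4.4,'t11a')"
```

```text
10.65 [ 0.5427 -0.0967  0.0447] [-0.4991  0.3035 -0.9474 -0.1845  0.3679 -0.5777] [-2.4 -1.1  0.2] w 0.0503
z [ 0.568  0.1   -0.817] y [-0.174  0.985 -0.   ] down deg 54.8
hood -0.066 -0.0727
```

View pics/t11a.png

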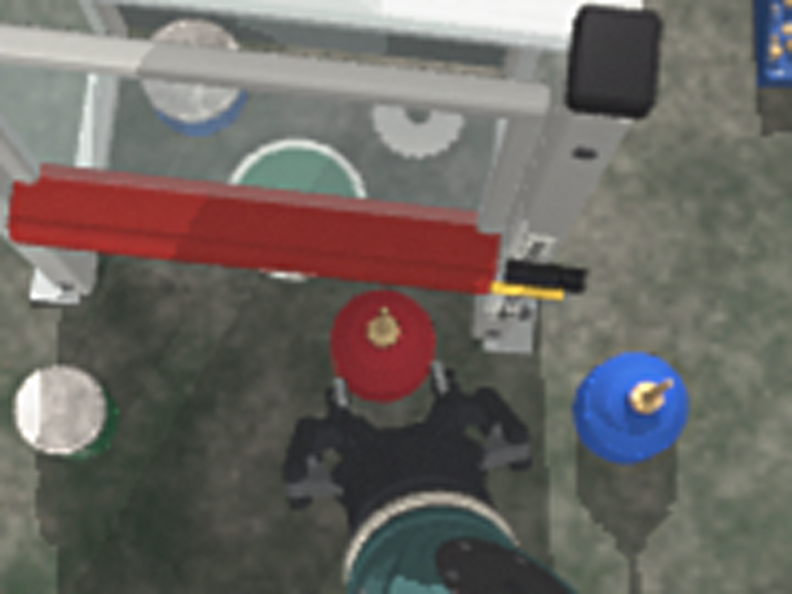

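View pics/side11.png

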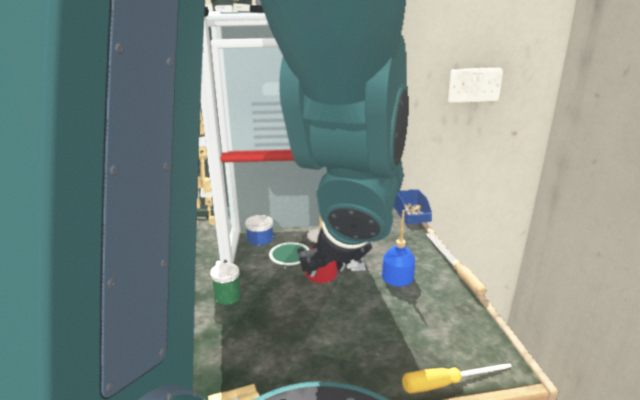

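```bash
python3 - <<'E'
from h import *
t=load('top11');T=lambda u,v:(230+u/4.4-.4,130+v/4.4-.4)
for z in (.03,.04,.05): print(onplane(t,*T(383,346),2,z))
# check on start with silhouette model: project body circle
t0=load('top0')
def circ(c,xy):
    pts=np.concatenate([[proj(c,[xy[0]+.032*np.cos(a),xy[1]+.032*np.sin(a),z]) for a in np.linspace(0,6.28,60)] for z in (0.02,.045)]);return pts.min(0).round(1),pts.max(0).round(1)
print(circ(t0,(.4945,-.134)))
im=t0['pixels'].astype(int);m=(im[:,:,0]>90)&(im[:,:,1]<70)&(im[:,:,2]<80);m[:225]=0;m[260:]=0;m[:,:315]=0;m[:,350:]=0
v,u=np.where(m);print(u.min(),u.max(),v.min(),v.max())
E
```

```text
[ 0.57894758 -0.09027045  0.03      ]
[ 0.57746275 -0.0901597   0.04      ]
[ 0.57597791 -0.09004896  0.05      ]
(array([320.8, 227.7]), array([345.9, 252.9]))
321 345 229 253
```

>>> {"fn": "arm_command", "kwargs": {"increments": [[[9,5,0],[0,0,0]],[[18,10,0],[0,0,0]],[[27,16,0],[0,0,0]],[[36,21,0],[0,0,0]],[[45,26,0],[0,0,0]]]}}

```text
time_s: 11.25
tcp_pos: [0.5877, -0.0706, 0.0447]
eef_rot: [-0.22, 2.519, 0.07]
contact_force: [-1.2, -1.5, -0.0]
gripper_width: 0.0501
```

>>> {"fn": "arm_command", "kwargs": {"increments": [[[9,5,0],[0,0,0]],[[17,10,0],[0,0,0]],[[24,14,0],[0,0,0]],[[29,17,0],[0,0,0]],[[32,19,0],[0,0,0]]]}}

```text
time_s: 11.75
tcp_pos: [0.6193, -0.052, 0.0447]
eef_rot: [-0.22, 2.519, 0.069]
contact_force: [-0.9, -1.6, -0.2]
gripper_width: 0.0504
```

```bash
python3 st.py; python3 -c "
from h import *
snap('side','side12');snap('top','top12');crop('top12',230,130,410,265,4.4,'t12a')"
```

```text
11.75 [ 0.6193 -0.052   0.0447] [-0.3346  0.3757 -0.8143 -0.1719  0.2845 -0.4275] [-0.9 -1.6 -0.2] w 0.0504
z [ 0.568  0.1   -0.817] y [-0.173  0.985 -0.   ] down deg 54.8
hood 0.006 -0.021
```

View pics/t12a.png

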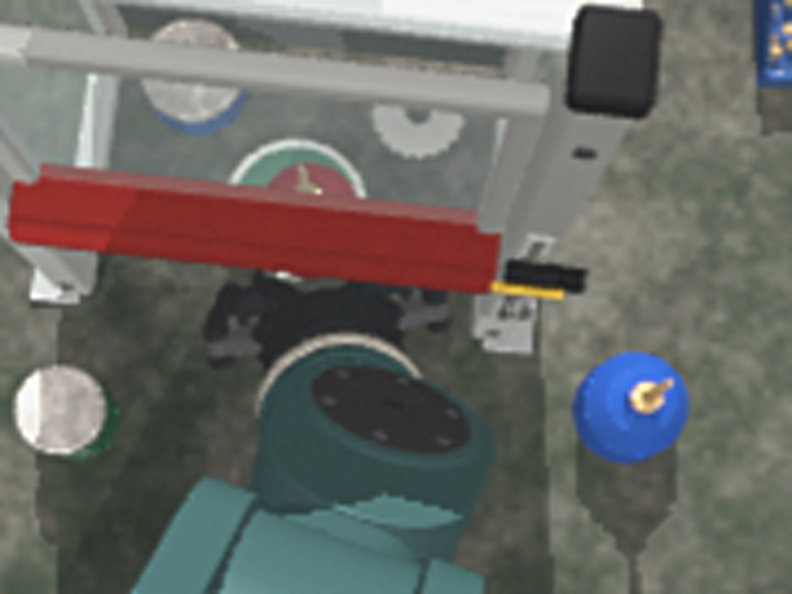

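View pics/side12.png

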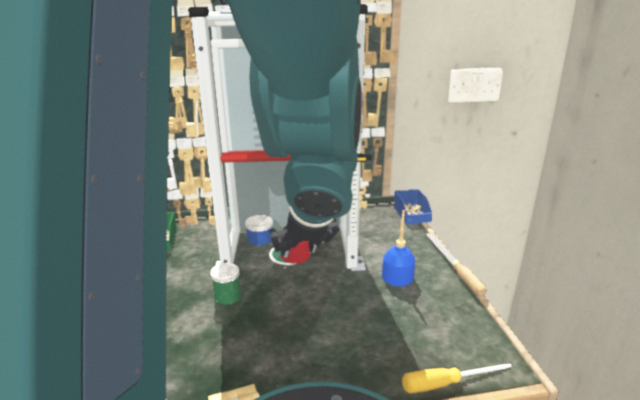

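>>> {"fn": "arm_command", "kwargs": {"increments": [[[5,3,0],[0,0,0]],[[9,6,0],[0,0,0]],[[12,8,0],[0,0,0]],[[14,9,0],[0,0,0]],[[14,9,0],[0,0,0]]]}}

```text
time_s: 12.35
tcp_pos: [0.6332, -0.0431, 0.0448]
eef_rot: [-0.22, 2.519, 0.07]
contact_force: [0.3, -0.1, -0.2]
gripper_width: 0.0505
```

```bash
python3 st.py; python3 -c "
from h import *
snap('top','top13');crop('top13',270,150,330,195,13,'t13a')
t=load('top13')
for p in ([.67,-.036,.15],[.67,-.036,.078]): print((proj(t,p)-[270,150])*13)
for z in (0,.03,.045):
  print([((proj(t,[.67+.032*np.cos(a),-.036+.032*np.sin(a),z])-[270,150])*13).round().tolist() for a in (0,1.57,-1.57)])
"
```

```text
12.35 [ 0.6332 -0.0431  0.0448] [-0.3079  0.3894 -0.7872 -0.165   0.2706 -0.4039] [ 0.3 -0.1 -0.2] w 0.0505
z [ 0.568  0.1   -0.817] y [-0.173  0.985 -0.   ] down deg 54.8
hood 0.019 -0.0108
[319.79878511 160.56414337]
[337.10501999 259.82158133]
[[356.0, 206.0], [202.0, 350.0], [504.0, 353.0]]
[[350.0, 168.0], [192.0, 316.0], [502.0, 320.0]]
[[347.0, 148.0], [187.0, 298.0], [502.0, 302.0]]
```

View pics/t13a.png

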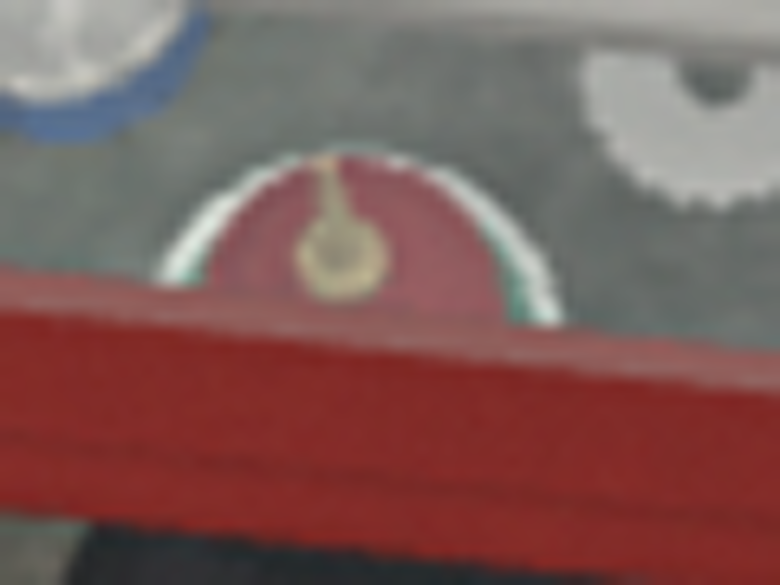

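>>> {"fn": "arm_command", "kwargs": {"increments": [[[-8,-1,0],[0,0,0]],[[-25,-3,0],[0,0,0]],[[-50,-2,0],[0,0,0]],[[-85,0,0],[0,0,0]],[[-125,0,0],[0,0,0]]]}}

```text
time_s: 12.9
tcp_pos: [0.5066, -0.043, 0.0449]
eef_rot: [-0.22, 2.518, 0.069]
contact_force: [-0.3, 0.1, 0.4]
gripper_width: 0.0503
```

```bash
python3 st.py; python3 -c "
from h import *
snap('side','side14');snap('top','top14');crop('top14',270,150,330,195,13,'t14a')
"
```

```text
12.9 [ 0.5066 -0.043   0.0449] [-0.4144  0.2502 -1.068  -0.279   0.3258 -0.4993] [-0.3  0.1  0.4] w 0.0503
z [ 0.568  0.1   -0.817] y [-0.173  0.985 -0.001] down deg 54.8
hood -0.107 -0.0228
```

View pics/t14a.png

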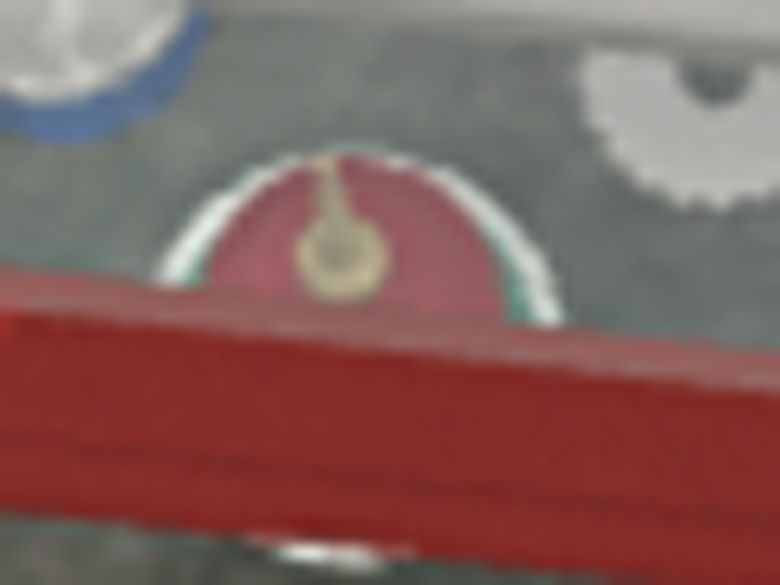

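View pics/side14.png

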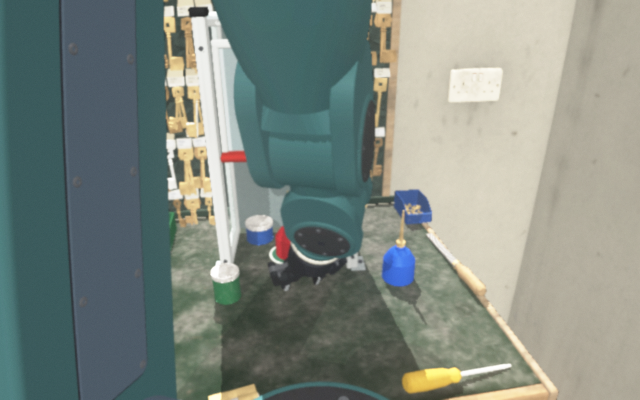

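>>> {"fn": "arm_command", "kwargs": {"increments": [[[-10,0,40],[0,8,0]],[[-30,0,85],[-1,16,0]],[[-60,0,130],[-2,24,0]],[[-80,0,175],[-3,31,0]],[[-95,0,220],[-3,34,0]]]}}

```text
time_s: 13.5
tcp_pos: [0.4652, -0.0452, 0.1507]
eef_rot: [-0.233, 2.914, 0.079]
contact_force: [-0.0, -0.5, -1.6]
gripper_width: 0.0504
```

>>> {"fn": "arm_command", "kwargs": {"increments": [[[-10,0,45],[0,0,0]],[[-15,0,90],[0,0,0]],[[-15,0,110],[0,0,0]],[[-15,0,110],[0,0,0]]]}}

```text
time_s: 13.9
tcp_pos: [0.4524, -0.0457, 0.262]
eef_rot: [-0.233, 2.907, 0.076]
contact_force: [1.0, -0.8, -0.6]
gripper_width: 0.0505
```

```bash
python3 st.py; python3 -c "
from h import *
snap('side','side15');snap('top','top15');crop('side15',200,130,400,280,4,'s15a');crop('side15',310,120,400,187,8.8,'s15b')
"
```

```text
13.9 [ 0.4524 -0.0457  0.262 ] [-0.3638  0.0083 -0.3673  1.0134  0.1428 -0.5108] [ 1.  -0.8 -0.6] w 0.0505
z [ 0.218  0.069 -0.974] y [-0.163  0.986  0.034] down deg 76.8
hood -0.1607 -0.0305
```

View pics/s15a.png

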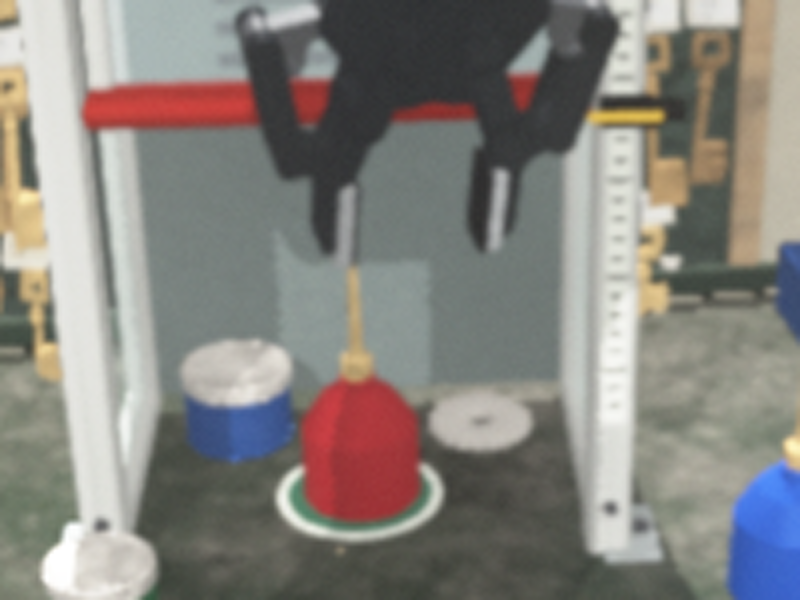

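View pics/s15b.png

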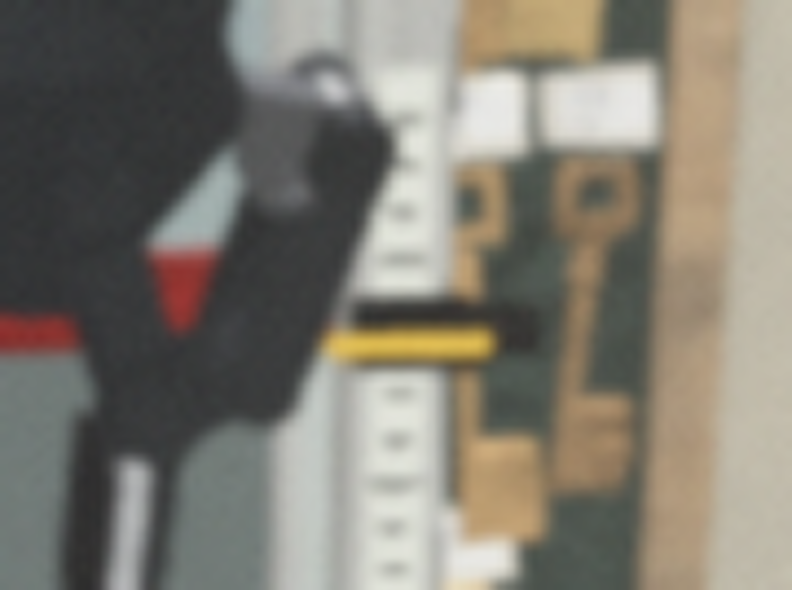

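View pics/top15.png

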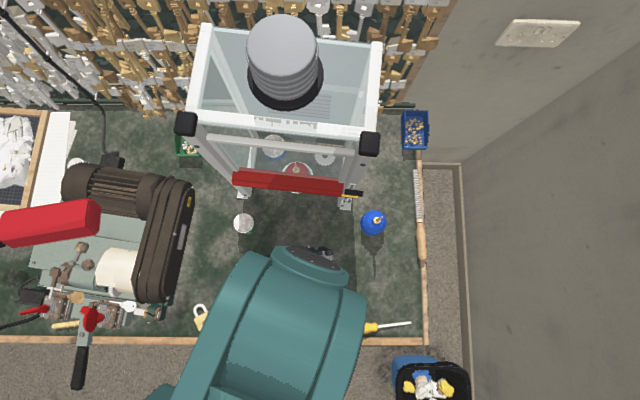

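```bash
python3 - <<'E'
from h import *
s=load('side15');S=lambda u,v:(200+u/4-.4,130+v/4-.4)
print('can front',onplane(s,*S(361,523),2,0),'disc f',onplane(s,*S(358,541),2,0),'disc LR',onplane(s,*S(275,495),2,0),onplane(s,*S(445,491),2,0))
print('lip',liph(s,*S(90,128)),'ptr',liph(s,*S(592,117)))
im=s['pixels'].astype(int)
print([tuple(im[v,288]) for v in range(256,268)])
c=load('side0');print([tuple(c['pixels'][v,290].tolist()) for v in range(238,268)])
E
```

```text
can front [ 0.63942711 -0.03416321  0.        ] disc f [ 0.62246128 -0.03094528  0.        ] disc LR [0.67525159 0.00993454 0.        ] [ 0.66374573 -0.08298017  0.        ]
lip [0.5937993  0.08162751 0.24927318] ptr [ 0.57263444 -0.14133133  0.24724109]
[(np.int64(154), np.int64(53), np.int64(56)), (np.int64(153), np.int64(52), np.int64(55)), (np.int64(152), np.int64(52), np.int64(55)), (np.int64(144), np.int64(61), np.int64(59)), (np.int64(114), np.int64(85), np.int64(75)), (np.int64(86), np.int64(107), np.int64(88)), (np.int64(120), np.int64(140), np.int64(124)), (np.int64(191), np.int64(196), np.int64(185)), (np.int64(187), np.int64(190), np.int64(180)), (np.int64(133), np.int64(136), np.int64(125)), (np.int64(87), np.int64(90), np.int64(81)), (np.int64(78), np.int64(80), np.int64(71))]
[(87, 83, 76), (87, 86, 78), (88, 87, 79), (98, 98, 89), (129, 133, 123), (137, 152, 138), (108, 134, 116), (81, 114, 95), (76, 114, 93), (80, 120, 99), (82, 125, 103), (82, 126, 103), (84, 128, 104), (84, 129, 105), (86, 131, 106), (84, 129, 105), (84, 129, 106), (82, 128, 104), (83, 129, 105), (83, 128, 104), (78, 126, 102), (84, 129, 105), (81, 127, 103), (85, 128, 106), (137, 162, 145), (209, 216, 203), (203, 205, 194), (143, 145, 134), (92, 95, 84), (79, 83, 72)]
```

```bash
python3 -c "
from h import *
print(hand_in())"
```

```text
the job is handed in; nothing more can be done
None
```

The sash is raised to the pointer and the red oil can stands on the green disc. I handed the job in at about 14 s; it reports no verdict.

- **Sash:** I pushed it up from under the red lip with the closed fingers. In my last picture the lip's lower edge was about 1–2 mm above the pointer's mid-height, against 10 mm allowed. The edge at the pointer itself was hidden by the gripper in that picture, so I measured at the lip's left end. An earlier clear view at the right end, just after the arm left the lip, agreed.
- **Oil can:** I slid it upright in a straight line onto the disc, using the half-open fingertips as a V against its back, about 30 mm above the bench.
- **Can position:** The two cameras disagreed slightly. The top view put the can within about 1 mm of the disc's centre; the side view put it about 4 mm too far back and 2 mm to the left. Both are well within the 20 mm allowed.
- **Rouge tin and clip:** Neither was touched, and both looked unmoved in the last pictures, as did the blue look-alike can. At hand-in the arm was clear of everything.

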